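Index the swing loupe over the green filter

ROBOT

A 7-joint arm with a two-finger parallel gripper is mounted at the origin on the work surface. World frame = base frame: x ahead of the robot, y to its left, z up, the work surface at z = 0. Lengths are in m, angles in rad, forces in N, time in s.
With the tool pointing down it reaches from about 0.4 to 0.85 m from the base axis. Payload 4.4 kg.
Tool frame: the origin (TCP) lies at the very end of the fingers, on their centre line; the grasp point (between the pads) lies 19 mm behind it; z points along the fingers, y is the line along which they close (so a half turn about z gives the same grasp; the last joint's range is limited). The gripper opens to 94 mm and grips with 3 to 60 N. Pads are 16 mm wide; open, the fingers measure 119 mm over their backs; the gripper's body (75 mm by 177 mm) begins 78 mm behind the grasp point.
Start: joints at [1.112, 0.628, 0.038, 1.517, -0.027, 0.996, -0.02], TCP at [0.249, -0.6, 0.168] pointing down, gripper open.
Joint ranges: [-3.06, 3.06], [-0.37, 2.12], [-1.25, 1.32], [0.18, 2.47], [-1.1, 4.24], [0.23, 1.98], [-2.94, 2.94]. Speed limits (rad/s): [2.57, 2.57, 3.14, 3.14, 3.14, 3.14, 3.14].

INTERFACE

Orientations are given as a 3x3 rotation matrix whose columns are the frame's x, y, z axes.
In Python, from station import arm, imaging, sign_off gives the robot as it stands.
- The arm moves only by the tool servo_tool, never from a script. Its argument "moves" is text: rows parted by semicolons, each of 5 numbers parted by spaces: the shift along the tool's x, y, z in cm, then the turn about the tool's z in rad, then the closure, from -1 (fully open) to 1 (shut). In form: dx dy dz spin gripper; .... A call has 1 to 8 rows; each row shifts and turns the commanded pose from where the row before left it, along the tool's axes as they then stand; what a row does not reach is not made up. A row lasts 1/12 s, in which the tool goes at most 41.7 mm and 7.16 degrees, less where a joint would pass 70% of its speed; a pose out of reach is approached as far as the arm can. A call with a gripper value outside its range is refused whole. The fingers move at their own pace and stop on an object; "newtons" is the grip in N (left out, the last holds). Time passes only in rows, so rows that do not move let the fingers close. It gives the time, the measured TCP pose, the force, the opening and the grip force at its end, in the units of the state.
- arm.read_state(): the state, without advancing time (a new reading comes with each control period).
- imaging.grab_frame(name): name is "scene" or "top"; returns a dict with "img" (400x640x3 uint8, red, green, blue), "z_map" (400x640 float32, m along the optical axis (not along the pixel's ray), 0 where there is no reading), "intrinsics" (3x3 intrinsics, pixels), "extrinsics" (4x4, takes a point from world to camera coordinates). Camera axes: x right, y down, z forward; pixel columns grow to the right and rows downward; lengths in m; the calibration is good to about 2 mm. A picture is of the moment at which its call begins.
- sign_off(): hands the job in; it is judged then, once.
The state is a dict: "time": time; "joints": joint angles; "qvel": joint speeds; "joint_torque": joint torques, N m; "tool_pos": TCP position; "tool_rot": TCP orientation; "contact_force": force on the tool from outside, world axes, zero at the start; "wrist_torque": the same for the moment, N m; "grip_width": opening from 0.0 (shut) to 1.0 (fully open); "finger_force": force on a finger pad.
Only numpy, scipy, OpenCV 4.12 (cv2) and the standard library are available. Lean on these libraries where they do the work, as an engineer would, in place of code of your own. Each camera call takes 0.05 s, during which the arm holds its last target. There are 200 camera calls.

TASK

On the slit-lamp filter checking stand the swing loupe is locked in its parking slot. Pull up the red sprung plunger knob on the end of the swing arm, swing the arm round until the loupe is over the green filter, and let the plunger drop fully home in that socket so that the arm is locked there. Then let go of it.

Things in the scene. Friction and masses are not known exactly. Their poses are not given: they have to be found in the camera images.
- stand: Fixed cream plate 215x310x10 mm. Origin: pivot axis of the swing arm, at table level. An aluminium arc rail (top 36 mm high) lies 130 mm from the axis with chamfered sockets at -20, 20, 60 deg from the stand's -x axis (anticlockwise from above is +), each in line with a filter, and a parking slot at -60 +-8 deg where the arm starts. Black dimmer knob and grey pivot boss (72 mm high): not used.
- green_filter: Green disc in a black rim, 38 mm across, 6 mm thick, fixed on the stand 85 mm from the pivot axis; origin at the centre of its underside, 10 mm above the table. A blue and an amber one like it lie at the other two stations; which lies where varies.
- loupe (a point): Centre of the loupe, a black ring 50 mm across with a clear lens, in the grey swing arm, 85 mm from the pivot axis, 49 mm above the table. The arm is a level bar, 18 mm wide, top at 54 mm, from the pivot boss out to the red knob. With the plunger lifted it swings about the vertical axis with little friction (under 1 N at the knob) and stays where left.
- plunger_knob (a point): Point on the axis of the upright red knob (26 mm across, 34 mm high) at the arm's outer end, 130 mm from the pivot axis; 15 mm below its top, 85 mm above the table when home. It spins freely, so a grip need not turn with the arm. A spring pushes it down (3 N home, 6 N at full lift, 22 mm). Lifted over 13 mm the arm is free. Let go within 8 mm of a socket it drops home, else rests on the rail.

How it is judged:
By the outcome, as a careful person would: the job done as asked, in the order asked, and still so for the second after the job is handed in, with the robot touching nothing.
It also fails if it takes over 38 s, if anything falls off the work surface, if the arm or the gripper's body presses on something with over 40 N, if the wrist force passes 120 N, or if a joint passes its speed limit or range.

## Working session

There is one attempt and no reset: what is moved stays moved. The work goes in short steps, Python scripts to look and compute and a tool call to move; the robot and the scene stay as the last step left them, time stands still between calls to the robot, and variables do not carry over. Pictures are saved under pics/ and viewed, at most 10 in all, crops included, and the job is handed in when it is done.

Besides the shell and the picture viewer there is one more tool, called by a JSON object that holds its "name" and its "arguments". servo_tool: Moves the arm, as the interface text tells. Its arguments: {"type":"object","properties":{"moves":{"type":"string"},"newtons":{"type":"number"}},"required":["moves"]}

```bash
mkdir -p pics; cat > h.py <<'E'
import numpy as np, cv2
from station import arm, imaging, sign_off
def grab(n,tag=None):
    f=imaging.grab_frame(n)
    if tag: cv2.imwrite(f'pics/{tag}.png',f['img'][:,:,::-1])
    return f
def pts(f):
    K=f['intrinsics'];z=f['z_map'];v,u=np.mgrid[:400,:640]
    c=np.stack([(u-K[0,2])/K[0,0]*z,(v-K[1,2])/K[1,1]*z,z],-1)
    E=f['extrinsics'];return (c-E[:3,3])@E[:3,:3]
def ray(f,u,v,h):
    K=f['intrinsics'];E=f['extrinsics'];R=E[:3,:3]
    o=-R.T@E[:3,3];d=R.T@np.linalg.solve(K,[u,v,1.]);return o+d*(h-o[2])/d[2]
def mask(f,lo,hi):
    return cv2.inRange(cv2.cvtColor(f['img'],cv2.COLOR_RGB2HSV),lo,hi)
def blobs(m,amin=40):
    n,l,s,c=cv2.connectedComponentsWithStats(m)
    return [(i,s[i],c[i],l==i) for i in range(1,n) if s[i,4]>=amin]
E
python3 - <<'E'
from h import *
for n in('scene','top'):
    f=grab(n,n+'0');P=pts(f)
    for name,ms in dict(red=[((0,130,60),(8,255,255)),((172,130,60),(179,255,255))],green=[((45,80,40),(85,255,255))],blue=[((95,100,40),(130,255,255))],amber=[((12,120,80),(30,255,255))]).items():
        m=sum(mask(f,*x) for x in ms)
        for i,s,c,l in blobs(m.astype('uint8')):
            q=P[l&(f['z_map']>0)]
            print(n,name,s,c.round(1),np.median(q,0).round(4) if len(q) else None,q[:,2].max().round(4) if len(q) else None)
s=arm.read_state();print(s['time'],s['tool_pos'],s['tool_rot'],s['grip_width'])
E
```

```text
scene red [190 159  18  10  59] [198.7 163.7] [ 0.5443 -0.3506  0.002 ] 0.0045
scene red [359 198  17  26 361] [366.4 210.2] [0.5832 0.0922 0.0898] 0.0993
scene red [   0  273   92   91 2658] [ 44.2 318.4] [ 0.9797 -0.084   0.063 ] 0.0769
scene red [544 309  13  16 164] [549.7 316.2] [0.6025 0.3702 0.0643] 0.0677
scene red [ 82 354  28  27 526] [ 95.2 366.5] [0.9798 0.0201 0.0633] 0.077
scene red [100 371  28  27 526] [113.6 383.7] [0.9801 0.0546 0.0639] 0.0768
scene red [124 388  24  12 205] [136.9 394.7] [0.9739 0.0889 0.0705] 0.0768
scene green [253   0  14  28 273] [260.4  12. ] [-0.6956 -1.395  -0.0232] 0.1801
scene green [271   0  12  31 240] [276.1  13.7] [-0.7685 -1.3598 -0.0365] 0.0309
scene green [226  13   6  11  46] [228.4  17.6] [-0.5979 -1.5205 -0.0507] 0.1406
scene green [292 208  19  11 168] [301.  212.9] [ 0.5639 -0.0526  0.0135] 0.0604
scene blue [  0   0  41  27 960] [18.6 12.7] [ 0.5776 -0.936   0.2299] 0.2612
scene blue [121   0  17   8  69] [129.3   3.1] [ 0.1401 -1.1614  0.1645] 0.1752
scene blue [139   0  52   9 268] [166.1   3.6] [ 0.0697 -1.0562  0.1661] 0.1
[... 1415 characters left out ...]
2173  0.0151] 0.0195
top blue [326 209  18  17 238] [334.6 217.1] [0.5605 0.0033 0.0153] 0.0185
top blue [123 260  11   8  65] [128.  263.6] [0.4724 0.3731 0.0667] 0.0699
top amber [   0  134   32   76 1314] [ 13.7 173.4] [0.6337 0.6146 0.029 ] 0.0676
top amber [380 188  17  18 237] [388.  196.7] [ 0.6003 -0.0975  0.0152] 0.0191
top amber [129 254  21  15 164] [138.8 259.9] [0.4767 0.3684 0.0401] 0.0603
top amber [614 335  26  22 396] [627.6 345.5] [ 0.3228 -0.5604  0.0014] 0.0058
0.1 [ 0.24856677 -0.59989142  0.16758459] [[ 9.23847531e-01  3.82760128e-01 -6.51726069e-04]
 [ 3.82760682e-01 -9.23846282e-01  1.51902381e-03]
 [-2.06729590e-05 -1.65280151e-03 -9.99998634e-01]] 0.9983815466490813
```

```bash
python3 - <<'E'
from h import *
from scipy.optimize import least_squares
fs=grab('scene');ft=grab('top')
def redm(f):return mask(f,(0,130,60),(8,255,255))|mask(f,(172,130,60),(179,255,255))
# knob top face: pick points near highest, both views
for n,f in(('scene',fs),('top',ft)):
    P=pts(f);m=(redm(f)>0)&(abs(P[...,0]-.578)<.04)&(abs(P[...,1]-.09)<.04)
    q=P[m];print(n,q[:,2].max(),len(q),q[:,:2].min(0),q[:,:2].max(0)); t=q[q[:,2]>np.percentile(q[:,2],97)-.006];print(' top',t.mean(0),len(t))
# two-view: knob axis (blob extents), filters
def cent(f,lo,hi,lim):
    P=pts(f);b=[(s,c) for i,s,c,l in blobs(mask(f,lo,hi)) if abs(np.median(P[l],0)-lim)[:2].max()<.03];return b[0]
# circle fit from top view rays at z=.016
F=[ray(ft,u,v,.016)[:2] for u,v in((334.6,217.1),(364.9,216.6),(388.0,196.7))]
def res(p):
    a=p[2]+np.radians([-40,0,40]);return np.concatenate([p[:2]+.085*np.array([np.cos(t),np.sin(t)])-x for t,x in zip(a,F)])
r=least_squares(res,[.64,-.023,-2.75]);print('filters',np.round(F,4),'pivot',r.x,'res',abs(r.fun).max())
p=r.x
print('socket',p[:2]+.13*np.array([np.cos(p[2]),np.sin(p[2])]))
K=ray(ft,286.6,209.5,.098)
print('knob ray top',K, 'd',np.linalg.norm(K[:2]-p[:2]),'ang',np.arctan2(*(K[:2]-p[:2])[::-1]))
# two-view triangulation of knob's top
A=[];B=[]
for f,(u,v) in((ft,(286.6,209.5)),(fs,(366.4,203.0))):
    o=-f['extrinsics'][:3,:3].T@f['extrinsics'][:3,3];d=ray(f,u,v,.05)-o;d/=np.linalg.norm(d)
    M=np.eye(3)-np.outer(d,d);A.append(M);B.append(M@o);print('cam',o)
print('tri',np.linalg.solve(sum(A),sum(B)))
a=cv2.resize(ft['img'][130:300,200:480],None,fx=2.5,fy=2.5)[:,:,::-1];b=cv2.resize(fs['img'][150:270,220:450],None,fx=2.5,fy=2.5)[:,:,::-1]
c=np.zeros((600,700,3),'uint8');c[:300,:575]=b;c[300:,:420]=cv2.resize(a,(420,300))[:300];
cv2.imwrite('pics/both.png',c);
E
```

```text
scene 0.09916708901350633 356 [0.56139654 0.07570149] [0.58981491 0.10030993]
 top [0.57823116 0.08903895 0.0967229 ] 161
top 0.10200762758242553 164 [0.56237053 0.07683084] [0.58589502 0.10935609]
 top [0.57332153 0.08765546 0.09892885] 161
filters [[ 0.5604  0.0039]
 [ 0.5621 -0.0539]
 [ 0.6007 -0.0974]] pivot [ 0.64106846 -0.02263072 -2.76298716] res 0.0002061163371027304
socket [ 0.52027493 -0.07068198]
knob ray top [0.57345964 0.08796219 0.098     ] d 0.12962154364378553 ang 2.119505485821805
cam [0.57231743 0.02560913 0.74330303]
cam [1.10921046 0.42369991 0.49277297]
tri [0.57411643 0.08728186 0.09533877]
```

View pics/both.png

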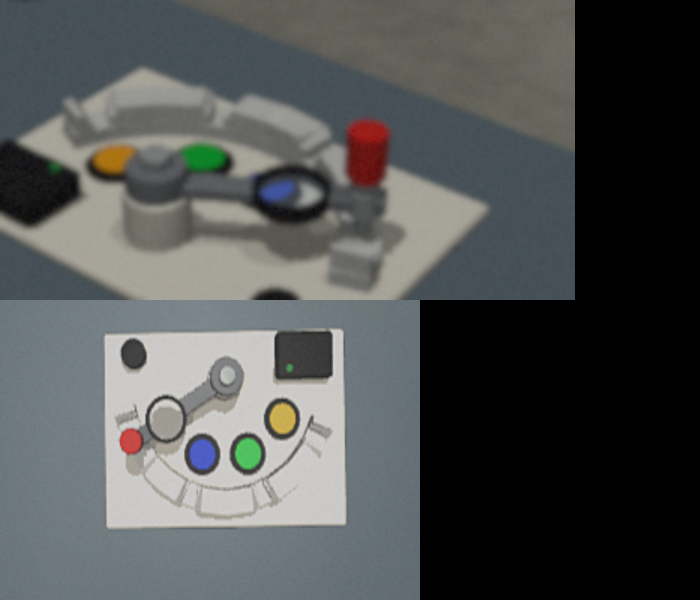

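View pics/scene0.png

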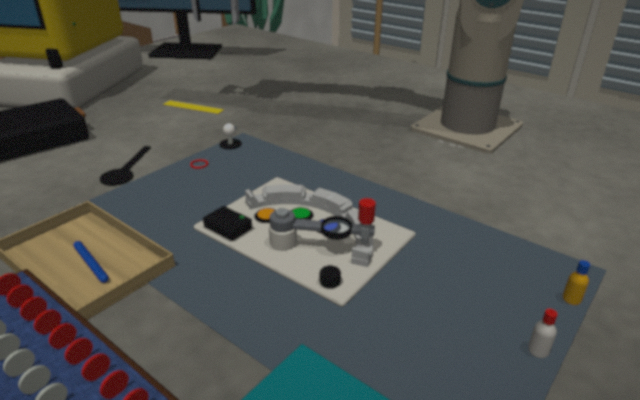

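Both pictures show a clear path. The red knob stands at about (366,203) in the scene view and (287,210) in the top view, and green is the middle station. I'll fly above everything to the knob.

{"name": "servo_tool", "arguments": {"moves": "1.5 -1.4 0 0 -1; 2.6 -2.4 0 0 -1; 2.8 -2.5 0 0 -1; 2.8 -2.5 0 0 -1; 2.8 -2.5 0 0 -1; 2.8 -2.5 0 0 -1; 2.8 -2.5 0 0 -1; 2.8 -2.5 0 0 -1"}}

```text
time: 0.87
tool_pos: [0.3704, -0.3451, 0.1684]
tool_rot: [[0.924, 0.383, 0.0], [0.383, -0.924, 0.0], [0.0, 0.0, -1.0]]
contact_force: [1.9, -0.7, -0.0]
grip_width: 0.997
finger_force: 0.0
```

{"name": "servo_tool", "arguments": {"moves": "2.8 -2.5 0 0 -1; 2.8 -2.5 0 0 -1; 2.8 -2.5 0 0 -1; 2.8 -2.5 0 0 -1; 2.8 -2.5 0 0 -1; 2.8 -2.5 0 0 -1; 2.8 -2.5 0 0 -1; 2.8 -2.5 0 0 -1"}}

```text
time: 1.53
tool_pos: [0.5008, -0.0746, 0.1685]
tool_rot: [[0.924, 0.383, 0.0], [0.383, -0.924, -0.0], [0.0, 0.0, -1.0]]
contact_force: [0.4, -1.4, 0.3]
grip_width: 0.997
finger_force: 0.0
```

{"name": "servo_tool", "arguments": {"moves": "2.8 -2.5 0 0 -1; 2.8 -2.5 0 0 -1; 2.8 -2.5 0 0 -1; 2 -2 0 0 -1; 1 -1 0 0 -1; 0 0 0 0 -1; 0 0 0 0 -1"}}

```text
time: 2.12
tool_pos: [0.5648, 0.0631, 0.168]
tool_rot: [[0.924, 0.383, -0.001], [0.383, -0.924, -0.001], [-0.002, 0.001, -1.0]]
contact_force: [0.4, 0.3, -0.7]
grip_width: 1.002
finger_force: 0.0
```

{"name": "servo_tool", "arguments": {"moves": "0.9 -1.0 0 0 -1; 0.9 -0.9 0 0 -1; 0 0 2.5 0 -1; 0 0 2.5 0 -1; 0 0 2.5 0 -1; 0 0 1.7 0 -1; 0 0 1.0 0 -1; 0 0 0 0 -1"}}

```text
time: 2.78
tool_pos: [0.5734, 0.0883, 0.0644]
tool_rot: [[0.924, 0.382, -0.004], [0.382, -0.924, -0.001], [-0.004, -0.001, -1.0]]
contact_force: [-0.3, -0.2, -0.6]
grip_width: 1.001
finger_force: 0.0
```

{"name": "servo_tool", "arguments": {"moves": "0 0 0 0 0.2; 0 0 0 0 0.3; 0 0 0 0 0.3; 0 0 0 0 0.3; 0 0 0 0 0.3; 0 0 0 0 0.3", "newtons": 5}}

```text
time: 3.28
tool_pos: [0.5752, 0.0889, 0.067]
tool_rot: [[0.924, 0.383, 0.001], [0.383, -0.924, 0.0], [0.001, 0.0, -1.0]]
contact_force: [-0.1, -0.1, -0.1]
grip_width: 0.603
finger_force: 0.0
```

```bash
python3 - <<'E'
from h import *
a=grab('scene');s=arm.read_state();print(s['time'],s['tool_pos'],s['contact_force'],s['grip_width'])
cv2.imwrite('pics/g1.png',cv2.resize(a['img'][120:270,260:460],(800,600))[:,:,::-1])
E
```

```text
3.3333 [0.57507913 0.08886189 0.06678798] [-0.17128325 -0.04092089  0.10092095] 0.566704828597859
```

View pics/g1.png

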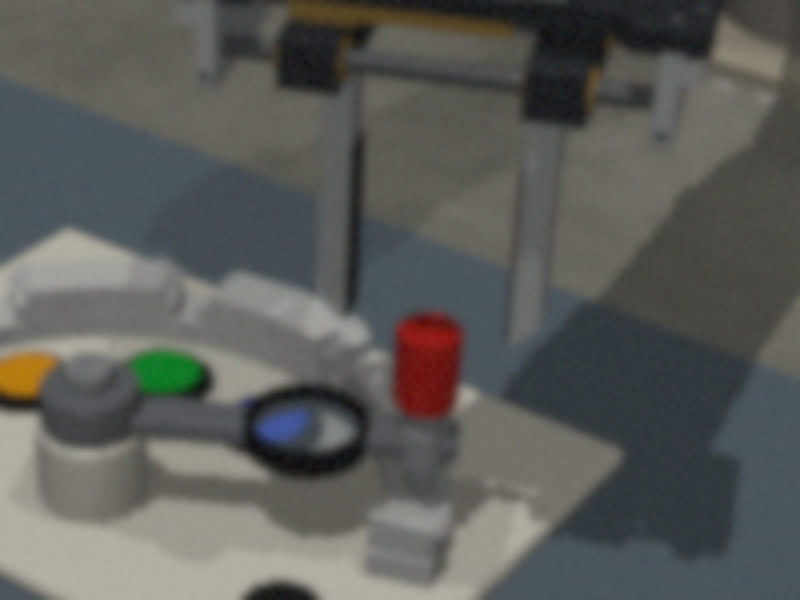

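The picture shows the fingers apparently behind and above the knob, with tips at about (345,197) and (391,205) in the full frame. That disagrees with the reported pose, so I'll check against the depth map and the top view before closing.

```bash
python3 - <<'E'
from h import *
f=grab('scene');t=grab('top');s=arm.read_state();print(s['time'],s['tool_pos'],s['grip_width'])
P=pts(f);T=s['tool_pos']
for n,g in(('scene',f),('top',t)):
    for p in (T,[.574,.0875,.085],[.574,.0875,.1],T+s['tool_rot'][:,1]*.0266,T-s['tool_rot'][:,1]*.0266):
        c=g['extrinsics']@np.r_[p,1];u=g['intrinsics']@c[:3];print(n,np.round(p,3),(u[:2]/u[2]).round(1))
for u,v in((345,190),(392,198),(392,190),(343,180),(366,210)): print((u,v),P[v,u].round(3))
c=np.zeros((600,800,3),'uint8');c[:300,:400]=cv2.resize(f['img'][120:270,260:460],(400,300));c[:300,400:]=cv2.resize(t['img'][150:270,230:390],(400,300))
cv2.imwrite('pics/g2.png',c[:300,:,::-1])
E
```

```text
3.4333 [0.57492788 0.08879805 0.06657993] 0.4883903584554351
scene [0.575 0.089 0.067] [366.6 219.5]
scene [0.574 0.088 0.085] [366.9 208.8]
scene [0.574 0.088 0.1  ] [367.5 200.3]
scene [0.585 0.064 0.067] [349.6 216.7]
scene [0.565 0.113 0.067] [384.  222.4]
top [0.575 0.089 0.067] [287.8 208.7]
top [0.574 0.088 0.085] [287.6 209.2]
top [0.574 0.088 0.1  ] [286.8 209.2]
top [0.585 0.064 0.067] [301.7 203.2]
top [0.565 0.113 0.067] [274.  214.2]
(345, 190) [0.598 0.063 0.12 ]
(392, 198) [0.57  0.126 0.117]
(392, 190) [0.572 0.126 0.132]
(343, 180) [0.6   0.06  0.136]
(366, 210) [0.585 0.093 0.091]
```

View pics/g2.png

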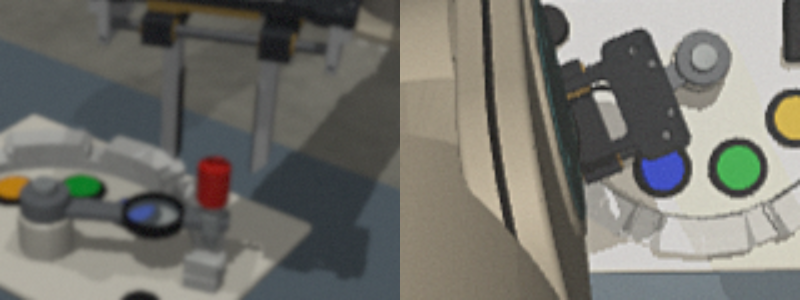

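{"name": "servo_tool", "arguments": {"moves": "0 0 0 0 0.3; 0 0 0 0 0.3; 0 0 0 0 0.3; 0 0 0 0 0.3"}}

```text
time: 3.77
tool_pos: [0.5748, 0.0887, 0.0663]
tool_rot: [[0.924, 0.383, -0.0], [0.383, -0.924, -0.0], [-0.0, 0.0, -1.0]]
contact_force: [-0.3, -0.6, -0.1]
grip_width: 0.354
finger_force: 0.0
```

```bash
python3 - <<'E'
from h import *
f=grab('scene');s=arm.read_state();print(s['time'],s['tool_pos'],s['grip_width'],s['joints'].round(3) if hasattr(s['joints'],'round') else s['joints'])
P=pts(f);R=s['tool_rot'];q=(P-s['tool_pos'])@R   # tool frame
m=(abs(q[...,0])<.02)&(abs(q[...,1])<.1)&(P[...,2]>.07)&(f['z_map']>0)
for h in np.arange(.07,.26,.01):
    k=m&(abs(P[...,2]-h)<.005);y=q[...,1][k]
    print(h.round(3),k.sum(),np.histogram(y,np.arange(-.1,.101,.02))[0])
cv2.imwrite('pics/g3.png',cv2.resize(f['img'][90:250,280:440],(600,600),interpolation=cv2.INTER_CUBIC)[:,:,::-1])
E
```

```text
3.8167 [0.57482655 0.08876599 0.06634865] 0.347844944616061 [-0.188  0.66  -0.02   1.808  0.02   0.674 -1.398]
0.07 42 [ 0  0  0  0 21 21  0  0  0  0]
0.08 101 [ 0  0  0  0 51 50  0  0  0  0]
0.09 98 [ 0  0  0  0 50 48  0  0  0  0]
0.1 154 [ 0  0  0  0 65 85  4  0  0  0]
0.11 99 [ 0  0  0 24 22 20 33  0  0  0]
0.12 120 [ 0  0  0 38 21 22 39  0  0  0]
0.13 119 [ 0  0  0 39 20 21 39  0  0  0]
0.14 126 [ 0  0  0 42 21 23 40  0  0  0]
0.15 132 [ 0  0  0 40 22 23 47  0  0  0]
0.16 131 [ 0  0  0 42 21 23 45  0  0  0]
0.17 141 [ 0  0  0 45 23 26 47  0  0  0]
0.18 122 [ 0  0  0 43 19 17 43  0  0  0]
0.19 97 [ 0  0  0 28 12 22 35  0  0  0]
0.2 41 [ 0  3  0  7  0 10  4  0 17  0]
0.21 101 [ 0  2  8 16  0 21  0  6 48  0]
0.22 110 [ 0  0  0 48  6 16 26  0 14  0]
0.23 194 [ 2  0  0 25 34 30 62 37  4  0]
0.24 875 [ 70 185 181  15   0   0  78 107 166  73]
0.25 63 [ 0  0  0 50 11  2  0  0  0  0]
```

View pics/g3.png

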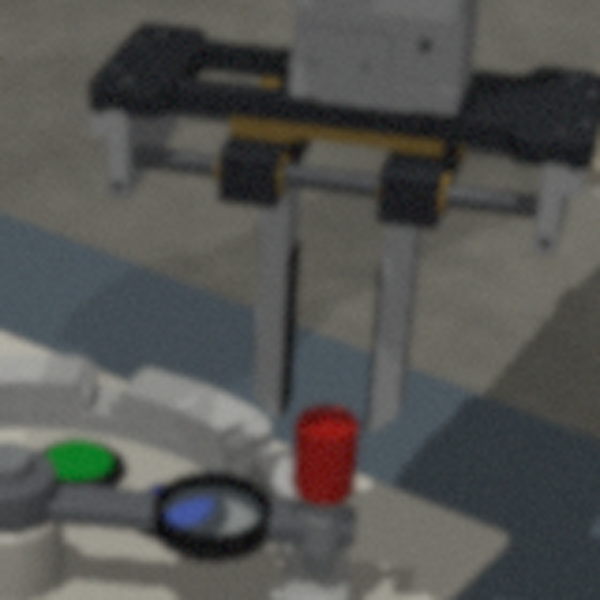

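The depth map and picture agree. The finger tips (rows ~200, columns ~353 and ~384) are just above the knob top, at about z=0.107. The reported TCP height is therefore about 40 mm too low, while x and y match. I'll go by the images: reopen, descend part way and check.

{"name": "servo_tool", "arguments": {"moves": "0 0 -0.5 0 -0.3; 0 0 0 0 -0.3; 0 0 0 0 -0.3; 0 0 0 0 -0.3; 0 0 0 0 -0.3; 0 0 0.5 0 -0.3; 0 0 1 0 -0.3; 0 0 1 0 -0.3"}}

```text
time: 4.48
tool_pos: [0.5749, 0.0888, 0.0456]
tool_rot: [[0.924, 0.383, 0.0], [0.383, -0.924, 0.0], [0.0, 0.0, -1.0]]
contact_force: [0.3, -0.2, 0.8]
grip_width: 0.652
finger_force: 0.0
```

{"name": "servo_tool", "arguments": {"moves": "0 0 0 0 -0.3; 0 0 0 0 -0.3"}}

```text
time: 4.65
tool_pos: [0.5738, 0.0886, 0.0451]
tool_rot: [[0.924, 0.383, -0.002], [0.383, -0.924, -0.0], [-0.002, -0.001, -1.0]]
contact_force: [-0.0, 0.2, 0.1]
grip_width: 0.654
finger_force: 0.0
```

```bash
cat > tip.py <<'E'
from h import *
import sys
f=grab('scene');s=arm.read_state();print(s['time'],s['tool_pos'],s['grip_width'],s['contact_force'].round(1))
P=pts(f);R=s['tool_rot'];q=(P-s['tool_pos'])@R
red=mask(f,(0,110,40),(10,255,255))|mask(f,(170,110,40),(179,255,255))
m=(abs(q[...,0])<.02)&(abs(q[...,1])<.06)&(P[...,2]>.058)&(f['z_map']>0)&(red==0)
for h in np.arange(.06,.16,.005):
    k=m&(abs(P[...,2]-h)<.0025);print(h.round(3),np.histogram(q[...,1][k],np.arange(-.06,.061,.01))[0])
if len(sys.argv)>1: cv2.imwrite(f'pics/{sys.argv[1]}.png',cv2.resize(f['img'][130:250,290:440],(600,480),interpolation=cv2.INTER_CUBIC)[:,:,::-1])
E
python3 tip.py g4
```

```text
4.7 [0.57436927 0.08866801 0.04567033] 0.6486442275663248 [-0.2 -0.6  1.2]
0.06 [0 0 0 0 0 4 4 0 0 0 0 0]
0.065 [0 0 0 0 1 3 3 3 0 0 0 0]
0.07 [0 0 0 0 3 1 1 2 0 0 0 0]
0.075 [0 0 0 0 4 0 0 3 0 0 0 0]
0.08 [0 0 3 1 1 0 0 3 0 8 0 0]
0.085 [ 0  0 13  2  0  0  0  4  0 16  2  0]
0.09 [ 0  3 18  3  0  0  0  3  0 23  7  0]
0.095 [ 0  6 22  1  2  1  2  3  0 23  4  0]
0.1 [ 0  5 20  2  0  0  1  1  0 23  8  0]
0.105 [ 0  5 20  3  0  0  0  0  0 22  8  0]
0.11 [ 0  8 16  2  0  0  0  0  0 23 10  0]
0.115 [ 0  7 23  0  0  0  0  0  0 23  8  0]
0.12 [ 0  4 20  3  0  0  0  0  0 23  9  0]
0.125 [ 0  8 20  2  0  0  0  0  0 21  9  0]
0.13 [ 0  7 23  2  0  0  0  0  0 23 11  0]
0.135 [ 0  7 18  2  0  0  0  0  0 25  7  0]
0.14 [ 0  5 23  3  0  0  0  0  0 25  7  0]
0.145 [ 0  7 22  3  0  0  0  0  0 26  8  0]
0.15 [ 0  9 22  2  0  0  0  0  0 25  9  0]
0.155 [ 0  7 21  0  0  0  0  0  0 22  9  0]
```

View pics/g4.png

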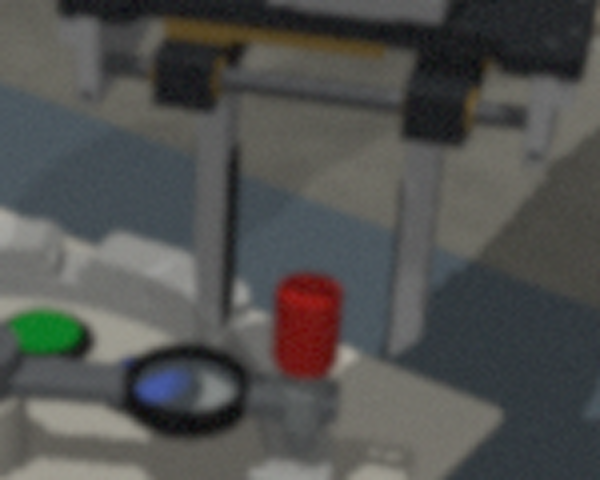

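The fingers now straddle the knob, at crop x≈215 and 410 with the knob at 308. The tips are at z≈0.084, so the offset is a steady ~39 mm. I'll go 1.7 cm lower and close.

{"name": "servo_tool", "arguments": {"moves": "0 0 0.6 0 -0.3; 0 0 0.6 0 -0.3; 0 0 0.5 0 -0.3; 0 0 0 0 0.3; 0 0 0 0 0.3; 0 0 0 0 0.3; 0 0 0 0 0.3; 0 0 0 0 0.3", "newtons": 5}}

```text
time: 5.37
tool_pos: [0.5751, 0.0888, 0.0297]
tool_rot: [[0.924, 0.383, 0.001], [0.383, -0.924, 0.0], [0.001, 0.0, -1.0]]
contact_force: [-0.7, 0.5, -1.1]
grip_width: 0.359
finger_force: 0.0
```

{"name": "servo_tool", "arguments": {"moves": "0 0 0 0 1; 0 0 0 0 1; 0 0 0 0 1; 0 0 0 0 1; 0 0 0 0 1; 0 0 0 0 1"}}

```text
time: 5.87
tool_pos: [0.5751, 0.0887, 0.0296]
tool_rot: [[0.924, 0.383, 0.0], [0.383, -0.924, -0.0], [0.0, 0.0, -1.0]]
contact_force: [0.0, -0.9, 1.9]
grip_width: 0.276
finger_force: 5.0
```

Opening is 26 mm, so the fingers are on the knob. Firm up and lift.

{"name": "servo_tool", "arguments": {"moves": "0 0 0 0 1; 0 0 0 0 1; 0 0 -0.4 0 1; 0 0 -0.5 0 1; 0 0 -0.5 0 1; 0 0 -0.4 0 1; 0 0 0 0 1; 0 0 0 0 1", "newtons": 30}}

```text
time: 6.53
tool_pos: [0.5749, 0.0886, 0.0475]
tool_rot: [[0.924, 0.383, 0.0], [0.383, -0.924, -0.0], [0.0, 0.0, -1.0]]
contact_force: [0.7, -1.9, -5.4]
grip_width: 0.268
finger_force: 30.0
```

```bash
python3 - <<'E'
from h import *
f=grab('scene');s=arm.read_state();print(s['time'],s['tool_pos'],s['contact_force'].round(1),s['grip_width'],s['finger_force'])
P=pts(f);red=mask(f,(0,110,40),(10,255,255))|mask(f,(170,110,40),(179,255,255))
m=(red>0)&(abs(P[...,0]-.578)<.04)&(abs(P[...,1]-.09)<.04);print('knob zs',np.percentile(P[m][:,2],[2,50,98]).round(4),m.sum())
# waypoints about pivot
c=np.array([.6411,-.0226]);k=s['tool_pos'][:2];v=k-c;r=np.hypot(*v);a0=np.arctan2(v[1],v[0]);a1=2*np.pi-2.763
print('r',r,a0,a1)
R=s['tool_rot'][:2,:2]
A=np.linspace(a0,a1,25);W=c+np.linspace(r,.13,25)[:,None]*np.c_[np.cos(A),np.sin(A)]
D=np.diff(W,axis=0)@R*100;print(D.round(2).tolist());print(W[-1])
E
```

```text
6.5833 [0.57482346 0.08861895 0.04731066] [ 0.8 -0.9 -5.9] 0.26891204148314607 29.998143017292023
knob zs [0.0853 0.1061 0.1164] 384
r 0.12946904564507677 2.1082034178146696 3.5201853071795863
[[-0.75, 0.13], [-0.74, 0.17], [-0.73, 0.22], [-0.72, 0.26], [-0.7, 0.3], [-0.68, 0.34], [-0.66, 0.38], [-0.64, 0.42], [-0.61, 0.46], [-0.58, 0.49], [-0.55, 0.53], [-0.52, 0.56], [-0.49, 0.59], [-0.45, 0.61], [-0.42, 0.64], [-0.38, 0.66], [-0.34, 0.68], [-0.3, 0.7], [-0.26, 0.72], [-0.21, 0.73], [-0.17, 0.75], [-0.12, 0.75], [-0.08, 0.76], [-0.04, 0.76]]
[ 0.52030586 -0.07064971]
```

The knob is up 18 mm and the ~5.6 N pull matches the spring. Now swing.

{"name": "servo_tool", "arguments": {"moves": "-0.75 0.13 0 0 1; -0.74 0.17 0 0 1; -0.73 0.22 0 0 1; -0.72 0.26 0 0 1; -0.7 0.3 0 0 1; -0.68 0.34 0 0 1; -0.66 0.38 0 0 1; -0.64 0.42 0 0 1"}}

```text
time: 7.25
tool_pos: [0.532, 0.0461, 0.0477]
tool_rot: [[0.924, 0.383, 0.002], [0.383, -0.924, 0.0], [0.002, 0.001, -1.0]]
contact_force: [4.7, -1.9, -6.2]
grip_width: 0.271
finger_force: 30.0
```

{"name": "servo_tool", "arguments": {"moves": "-0.61 0.46 0 0 1; -0.58 0.49 0 0 1; -0.55 0.53 0 0 1; -0.52 0.56 0 0 1; -0.49 0.59 0 0 1; -0.45 0.61 0 0 1; -0.42 0.64 0 0 1; -0.38 0.66 0 0 1"}}

```text
time: 7.92
tool_pos: [0.5131, -0.0101, 0.0478]
tool_rot: [[0.924, 0.383, 0.003], [0.383, -0.924, 0.001], [0.003, -0.0, -1.0]]
contact_force: [5.6, 0.5, -6.7]
grip_width: 0.271
finger_force: 30.0
```

{"name": "servo_tool", "arguments": {"moves": "-0.34 0.68 0 0 1; -0.3 0.7 0 0 1; -0.26 0.72 0 0 1; -0.21 0.73 0 0 1; -0.17 0.75 0 0 1; -0.12 0.75 0 0 1; -0.08 0.76 0 0 1; -0.04 0.76 0 0 1"}}

```text
time: 8.58
tool_pos: [0.5212, -0.0691, 0.0476]
tool_rot: [[0.923, 0.384, 0.002], [0.384, -0.923, 0.002], [0.002, -0.001, -1.0]]
contact_force: [5.2, 2.5, -5.0]
grip_width: 0.271
finger_force: 30.0
```

{"name": "servo_tool", "arguments": {"moves": "0 0 0 0 1; 0 0 0 0 1; 0 0 0 0 1"}}

```text
time: 8.83
tool_pos: [0.5212, -0.069, 0.0475]
tool_rot: [[0.924, 0.383, 0.002], [0.383, -0.924, 0.002], [0.002, -0.001, -1.0]]
contact_force: [5.4, 2.3, -5.2]
grip_width: 0.273
finger_force: 30.0
```

```bash
python3 - <<'E'
from h import *
f=grab('scene');t=grab('top');s=arm.read_state();print(s['time'],s['tool_pos'],s['contact_force'].round(1),s['grip_width'])
P=pts(f);red=mask(f,(0,110,40),(10,255,255))|mask(f,(170,110,40),(179,255,255))
m=(red>0)&(abs(P[...,0]-.525)<.04)&(abs(P[...,1]+.07)<.04);print('knob',np.percentile(P[m],[2,50,98],axis=0).round(4),m.sum())
c=np.array([.6411,-.0226]);d=s['tool_pos'][:2]-c;print('r',np.hypot(*d),'ang err mm',130*(np.arctan2(d[1],d[0])+2.763))
o=np.zeros((400,800,3),'uint8');o[:,:400]=cv2.resize(f['img'][120:270,220:370],(400,400));o[:,400:]=cv2.resize(t['img'][150:280,270:400],(400,400))
cv2.imwrite('pics/sw.png',o[:,:,::-1])
E
```

```text
8.9333 [ 0.52115229 -0.06891861  0.0475541 ] [ 3.9  2.4 -6.1] 0.2708406709042177
knob [[ 0.5163 -0.0823  0.0851]
 [ 0.5305 -0.0658  0.1049]
 [ 0.5355 -0.0575  0.1163]] 271
r 0.1285801920225712 ang err mm -1.309989081561258
```

View pics/sw.png

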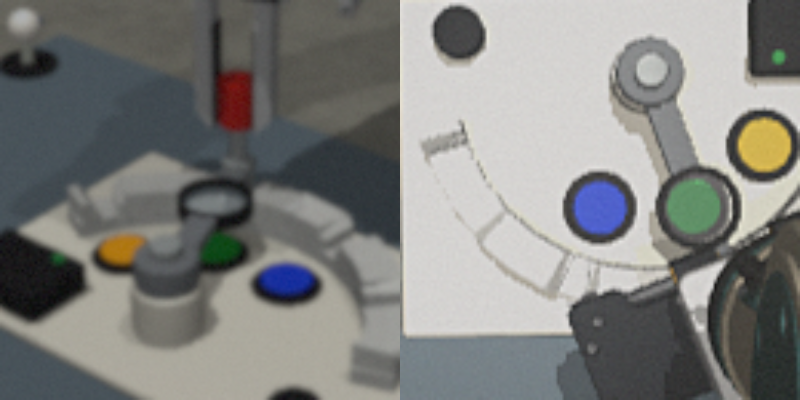

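The loupe is over the green filter in both views. The arm is about 1.3 mm short of the socket centre, so I'll trim, lower and release.

{"name": "servo_tool", "arguments": {"moves": "0.1 0.13 0 0 1; 0 0 0 0 1; 0 0 0.4 0 1; 0 0 0.5 0 1; 0 0 0.5 0 1; 0 0 0.3 0 1; 0 0 0 0 1; 0 0 0 0 1"}}

```text
time: 9.6
tool_pos: [0.5219, -0.071, 0.0303]
tool_rot: [[0.924, 0.383, 0.0], [0.383, -0.924, 0.0], [0.0, -0.0, -1.0]]
contact_force: [4.2, 2.6, -4.5]
grip_width: 0.269
finger_force: 30.0
```

{"name": "servo_tool", "arguments": {"moves": "0 0 0 0 0.3; 0 0 0 0 0; 0 0 0 0 -0.3; 0 0 0 0 -0.3; 0 0 0 0 -0.3; 0 0 0 0 -0.3; 0 0 0 0 -0.3; 0 0 0 0 -0.3", "newtons": 5}}

```text
time: 10.27
tool_pos: [0.5215, -0.0712, 0.0304]
tool_rot: [[0.924, 0.383, -0.0], [0.383, -0.924, -0.0], [-0.0, -0.0, -1.0]]
contact_force: [0.4, -0.0, 0.5]
grip_width: 0.648
finger_force: 0.0
```

{"name": "servo_tool", "arguments": {"moves": "0 0 -0.5 0 -0.3; 0 0 -1.5 0 -0.3; 0 0 -2.5 0 -0.3; 0 0 -2.5 0 -0.3; 0 0 -2.5 0 -0.3; 0 0 -1.5 0 -0.3; 0 0 0 0 -0.3; 0 0 0 0 -0.3"}}

```text
time: 10.93
tool_pos: [0.5221, -0.0713, 0.1411]
tool_rot: [[0.924, 0.383, 0.002], [0.383, -0.924, -0.0], [0.002, 0.001, -1.0]]
contact_force: [-0.1, 0.7, -0.3]
grip_width: 0.65
finger_force: 0.0
```

```bash
python3 - <<'E'
from h import *
f=grab('scene');t=grab('top');s=arm.read_state();print(s['time'],s['tool_pos'],s['contact_force'].round(1),s['grip_width'])
P=pts(f);red=mask(f,(0,110,40),(10,255,255))|mask(f,(170,110,40),(179,255,255))
m=(red>0)&(abs(P[...,0]-.525)<.04)&(abs(P[...,1]+.07)<.04);print('knob',np.percentile(P[m],[2,50,98],axis=0).round(4),m.sum())
o=np.zeros((400,800,3),'uint8');o[:,:400]=cv2.resize(f['img'][120:270,220:370],(400,400));o[:,400:]=cv2.resize(t['img'][150:280,270:400],(400,400))
cv2.imwrite('pics/end.png',o[:,:,::-1])
E
```

```text
11.0333 [ 0.52067866 -0.07114525  0.13952079] [-0.2  0.8 -0.1] 0.6482685811444182
knob [[ 0.5155 -0.0796  0.0674]
 [ 0.5304 -0.0658  0.0872]
 [ 0.5366 -0.0591  0.0982]] 286
```

View pics/end.png

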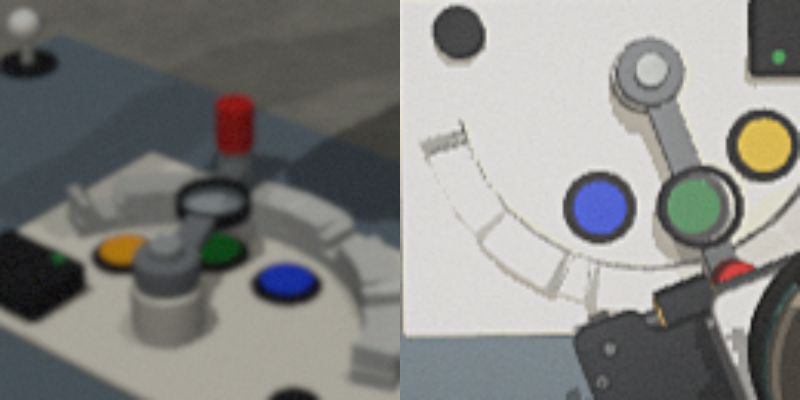

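The picture shows the knob dropped: its top is at about 98 mm, the same as when parked at home and 18 mm below the lifted reading. The loupe is over green and the gripper is clear, so I'll hand in.

```bash
python3 -c "
from station import sign_off
print(sign_off())"
```

```text
the job is handed in; nothing more can be done
None
```

The loupe is over the green filter with the plunger dropped home in that socket and the gripper clear; I handed it in at about 11 s. The robot's reported tool height read about 39 mm too low, so I set heights from the camera images instead.

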